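# Pack up the tube-sealing counter

## Robot

A 6-joint arm with a two-finger parallel gripper is mounted at the origin on the work surface. World frame = base frame: x ahead of the robot, y to its left, z up, the work surface at z = 0. Lengths are in m, angles in rad, forces in N, time in s.
With the tool pointing down it reaches from about 0.325 to 0.775 m from the base axis. Payload 9.3 kg.
Tool frame: the origin (TCP) lies between the finger pads; the fingertips stand 11 mm ahead of it and the grasp point (between the pads) lies 8 mm behind it (r.tip_extent is the distance from the TCP to the fingertips, in m); z points along the fingers, y is the line along which they close (so a half turn about z gives the same grasp; the last joint's range is limited). The gripper opens to 85 mm and grips with 20 to 120 N. Pads are 22 mm wide; open, the fingers measure 114 mm over their backs; the gripper's body (76 mm by 85 mm) begins 54 mm behind the grasp point. The pads swing forward as they close: fully open they stand 13 mm farther back than shut.
Start: joints at [-1.277, 0.259, 0.021, 1.334, 0, 1.418], TCP at [0.238, -0.496, 0.211] pointing down, gripper open.
Joint ranges: [-3.04, 3.04], [-0.91, 1.82], [-1.04, 1.36], [-1.92, 1.95], [-1.52, 1.45], [-3.14, 3.14]. Speed limits (rad/s): [2.22, 2.22, 2.79, 3.14, 3.14, 3.14].

## Interface

Orientations are given as a rotation vector (axis times angle).
In Python, from bench import r, cams, job gives the robot as it stands.
- The arm moves only by the shell command python3 -m creep 'ROWS' [FORCE]. ROWS is JSON, a list that holds one entry, the list of rows, each a list of 5 numbers: the closure, from -1 (fully open) to 1 (shut), then the shift along the tool's x, y, z in cm, then the turn about the tool's z in rad. A call has 1 to 10 rows; each row is the pose to reach, as a shift and turn from the pose commanded when the call began, along the tool's axes at that moment; what a row does not reach only later rows make up. A row lasts 1/12 s, in which the tool goes at most 41.7 mm and 7.16 degrees, less where a joint would pass 70% of its speed; a pose out of reach is approached as far as the arm can. A call with a gripper value outside its range is refused whole. The fingers move at their own pace and stop on an object; FORCE is the grip in N (left out, the last holds). Time passes only in rows, so rows that repeat a pose let the fingers close. It gives the time, the measured TCP pose, the force, the opening and the grip force at its end, in the units of the state.
- r.observe(): the state, without advancing time (a new reading comes with each control period).
- cams.capture(name): name is "side" or "top"; returns a dict with "image" (480x640x3 uint8, red, green, blue), "mtx" (3x3 intrinsics, pixels), "rvec" (rotation vector, rad) and "tvec" (3), from world to camera coordinates, as OpenCV has them. Camera axes: x right, y down, z forward; pixel columns grow to the right and rows downward; lengths in m; the calibration is good to about 2 mm. A picture is of the moment at which its call begins. There is no depth.
- job.finish_job(): hands the job in; it is judged then, once.
The state is a dict: "time": time; "qpos": joint angles; "qd": joint speeds; "effort": joint torques, N m; "eef_pos": TCP position; "tcp_rot": TCP orientation; "wrist_force": force on the tool from outside, world axes, zero at the start; "ft_torque": the same for the moment, N m; "gripper_width": finger opening in m; "grasp_force": force on a finger pad.
Only numpy, scipy, OpenCV 4.12 (cv2) and the standard library are available. Lean on these libraries where they do the work, as an engineer would, in place of code of your own. Each camera call takes 0.05 s, during which the arm holds its last target. There are 200 camera calls.

## Task

Pull the charged battery pack up out of its charging dock and put it in the square steel bin, then close the empty slot with its cover, flat in the recess with the grip upward. Sort every loose thing on the counter into its bin: sample tubes in the oblong blue tray, stoppers in the round pot, pinch clamps in the steel bin with the battery, all lying still inside and not on the rims. Do not shift or knock over the bottle and the tape roll.

Things in the scene. Friction and masses are not known exactly. Their poses are not given: they have to be found in the camera images.
- dock: Fixed charging dock: grey block 130 (x) by 100 (y) by 40 mm high, left or right of the loose things; origin at the centre of its underside, z up. A slot 36 (x) by 22 (y) mm, 28 mm deep, opens in the middle of its top. A black rim, 6 mm high, 7 mm thick, stands on the top round a recess of 68 (x) by 50 (y) mm centred on the slot; the cover drops into it with 2 mm to spare all round.
- dock_slot (a point): Centre of the slot's mouth, on the dock's top face (the floor of the recess), 40 mm above the counter; axes as the dock's.
- battery: Hand sealer's battery, loose, 0.12 kg, 68 mm tall: grey housing 40 (x) by 26 (y) by 39 mm (top, +z) on a black nose 28 by 20 by 29 mm (34 over its end beads) that it can stand on. Origin at mid height. Starts upright, nose in the dock's slot, axes as the dock's, housing 1 to 40 mm above the dock's top; sprung balls hold it: 6 to 15 N straight up over 5 mm frees it, 28 mm clears the slot.
- cover: Slot cover, loose, 0.06 kg: black plate 64 (x) by 46 (y) by 6 mm with an upright grip bar 30 (x) by 12 (y) mm on its middle, 28 mm high over all. Origin at the centre of the plate's underside, z up through the grip bar. Starts on the counter, grip upward.
- tube_tray: Shallow oblong blue plastic tray, fixed, 100 (x) by 150 (y) by 32 mm high outside, walls 4 mm, floor about 4 mm thick; origin at the centre of its underside, z up. For the sample tubes.
- steel_bin: Square steel bin, fixed, 120 by 120 by 48 mm high outside, walls 3 mm, floor about 3 mm thick; origin at the centre of its underside, z up. For the pinch clamps and the battery pack.
- pot: Round white pot, fixed, 112 mm across and 45 mm high outside, wall 4 mm, floor 5 mm thick; origin at the centre of its underside, z up. For the stoppers.
- bottle: Bystander: clear disinfectant bottle, 66 mm across, 170 mm tall, standing beyond the bins; origin at the centre of its base. Leave alone.
- tape_roll: Bystander: roll of paper tape lying flat, 90 mm across, 25 mm high, beyond the bins; origin at the centre of its underside. Leave alone.
- tube0: Capped sample tube, loose, may be absent: 75 mm long, 16 mm thick, clear with a square red cap (keeps it from rolling); lies along its x axis, cap at +x; origin on its axis at mid length, 8 mm above the counter. 20 g.
- clamp0: Pinch clamp, loose, may be absent: black and grey plastic C-shaped clip 48 (x) by 14 (y) by 18 (z) mm, with thumb tabs 24 mm wide over the last 8 mm at +x; origin at its centre, 9 mm above the counter. 20 g.
- stopper0: Spare stopper, loose, may be absent: stepped red round plug, 22 mm across the lower 12 mm and 16 mm across the upper 8 mm, 20 mm high, standing wide end down with its z axis up; origin at mid height. 15 g.
- tube1: Capped sample tube, loose, may be absent: 75 mm long, 16 mm thick, clear with a square red cap (keeps it from rolling); lies along its x axis, cap at +x; origin on its axis at mid length, 8 mm above the counter. 20 g.
- clamp1: Pinch clamp, loose, may be absent: black and grey plastic C-shaped clip 48 (x) by 14 (y) by 18 (z) mm, with thumb tabs 24 mm wide over the last 8 mm at +x; origin at its centre, 9 mm above the counter. 20 g.
- stopper1: Spare stopper, loose, may be absent: stepped red round plug, 22 mm across the lower 12 mm and 16 mm across the upper 8 mm, 20 mm high, standing wide end down with its z axis up; origin at mid height. 15 g.
- tube2: Capped sample tube, loose, may be absent: 75 mm long, 16 mm thick, clear with a square red cap (keeps it from rolling); lies along its x axis, cap at +x; origin on its axis at mid length, 8 mm above the counter. 20 g.
- clamp2: Pinch clamp, loose, may be absent: black and grey plastic C-shaped clip 48 (x) by 14 (y) by 18 (z) mm, with thumb tabs 24 mm wide over the last 8 mm at +x; origin at its centre, 9 mm above the counter. 20 g.
- stopper2: Spare stopper, loose, may be absent: stepped red round plug, 22 mm across the lower 12 mm and 16 mm across the upper 8 mm, 20 mm high, standing wide end down with its z axis up; origin at mid height. 15 g.

How it is judged:
By the outcome, as a careful person would: the job done as asked, in the order asked, and still so for the second after the job is handed in, with the robot touching nothing.
Of tube0, clamp0, stopper0, tube1, clamp1, stopper1, tube2, clamp2, stopper2 only 6 to 8 are there at a start; the rules pass over those that are not, and their reading is None.
At some moment in a run one of tube0, clamp0, stopper0, tube1, clamp1, stopper1, tube2, clamp2, stopper2 may be knocked a few centimetres aside while the robot is not near it.
Once in a run the grip may slacken for a moment while it holds something.
It also fails if it takes over 210 s, if anything falls off the work surface, if the arm or the gripper's body presses on something with over 40 N, if the wrist force passes 120 N, or if a joint passes its speed limit or range.

## Working session

There is one attempt and no reset: what is moved stays moved. The work goes in short steps, Python scripts to look and compute and a shell command to move; the robot and the scene stay as the last step left them, time stands still between calls to the robot, and variables do not carry over. Pictures are saved under pics/ and viewed, at most 14 in all, crops included, and the job is handed in when it is done.

```bash
ls; mkdir -p pics; python3 - <<'E'
from bench import r,cams,job
import cv2,numpy as np
for n in("top","side"):
    c=cams.capture(n); cv2.imwrite(f"pics/{n}0.png",c["image"][:,:,::-1])
    R=cv2.Rodrigues(c["rvec"])[0]; print(n,(-R.T@np.ravel(c["tvec"])).round(3),c["mtx"][0,0],R.round(2).tolist())
s=r.observe(); print(s)
E
```

```text
pics
top [ 0.527 -0.022  1.133] 562.7380426153605 [[-0.01, -1.0, 0.0], [-1.0, 0.01, -0.07], [0.07, -0.0, -1.0]]
side [ 0.511 -0.672  0.728] 478.76707140556584 [[0.99, -0.12, 0.02], [-0.07, -0.7, -0.71], [0.1, 0.7, -0.7]]
{'time': 0.1, 'qpos': array([-1.27659070e+00,  2.59138373e-01,  2.08351523e-02,  1.33368846e+00,
       -8.11145613e-06,  1.41817929e+00]), 'qd': array([-0.00018936, -0.00208078,  0.00210603, -0.00050308, -0.00054517,
       -0.00030524]), 'effort': array([ 5.91984266e-03, -5.56693590e+01,  3.45069623e+01,  1.16402205e-02,
       -1.67913149e-04, -1.69247323e-05]), 'eef_pos': array([ 0.23756136, -0.49574702,  0.2102243 ]), 'tcp_rot': array([-3.06235348e+00, -6.95779242e-01,  1.45470898e-04]), 'wrist_force': array([ 0.06857498,  0.56935468, -0.06236714]), 'ft_torque': array([ 0.01414381, -0.03579059, -0.05798455]), 'grasp_force': 0.0, 'gripper_width': 0.08524872304517486}
```

View pics/top0.png

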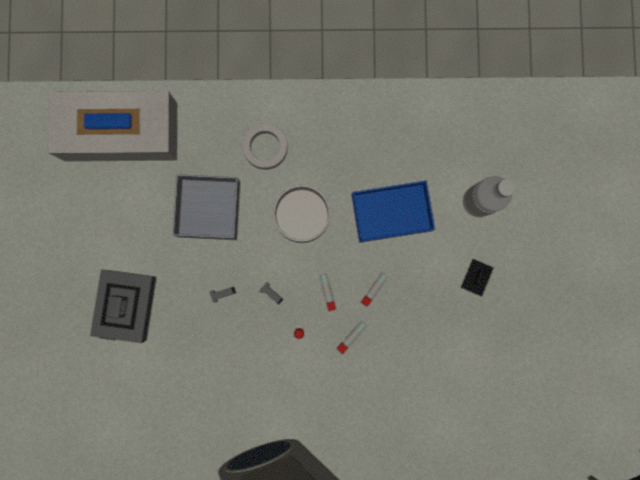

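View pics/side0.png

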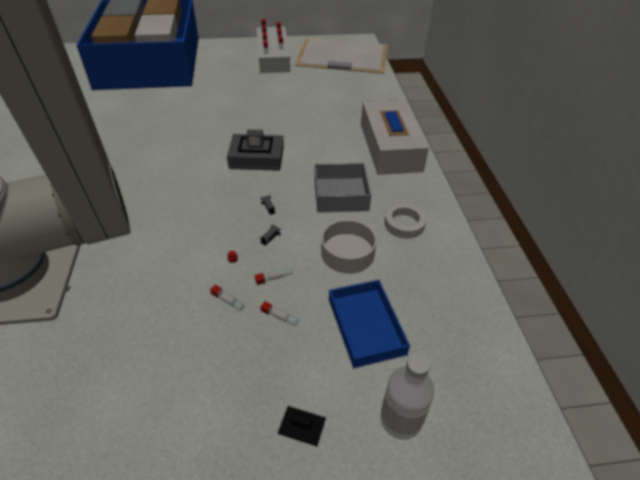

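The top view shows the dock at (123,306), clamps at (222,294) and (271,293), a stopper at (299,333), three tubes near (328,292), (373,289) and (351,337), and the cover at (477,278). Next I'll enlarge crops of these.

```bash
python3 - <<'E'
import cv2,numpy as np
i=cv2.imread("pics/top0.png")
def crop(x,y,w,h,s):
    o=cv2.resize(i[y:y+h,x:x+w],None,fx=s,fy=s,interpolation=cv2.INTER_CUBIC)
    o=cv2.convertScaleAbs(o,alpha=1.7,beta=10)
    for k in range(0,w,10):
        cv2.line(o,(k*s,0),(k*s,6 if k%50 else 14),(0,255,255),1)
        if k%20==0: cv2.putText(o,str(x+k),(k*s,22),0,.35,(0,255,255))
    for k in range(0,h,10):
        cv2.line(o,(0,k*s),(8,k*s),(0,255,255),1); cv2.putText(o,str(y+k),(10,k*s+4),0,.35,(0,255,255))
    return o
a=crop(80,260,100,90,5);b=crop(455,250,50,60,5)
A=np.zeros((450,760,3),np.uint8);A[:,:500]=a;A[:300,505:755]=b
cv2.imwrite("pics/c1.png",A)
cv2.imwrite("pics/c2.png",crop(200,265,200,95,4))
E
```

```text
(no output)
```

View pics/c1.png

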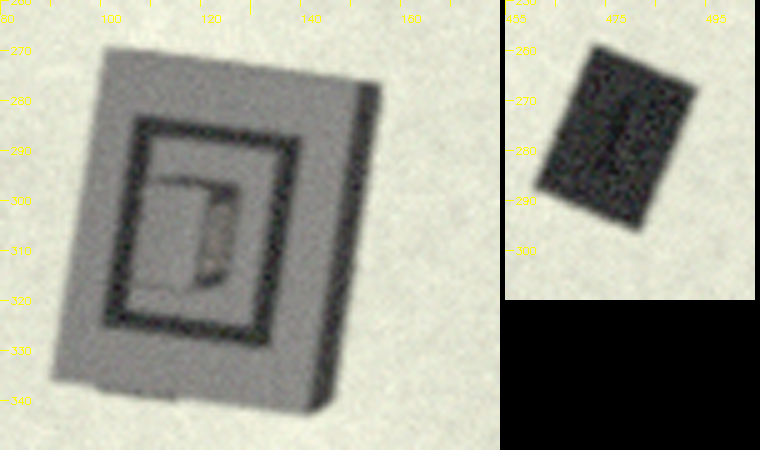

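View pics/c2.png

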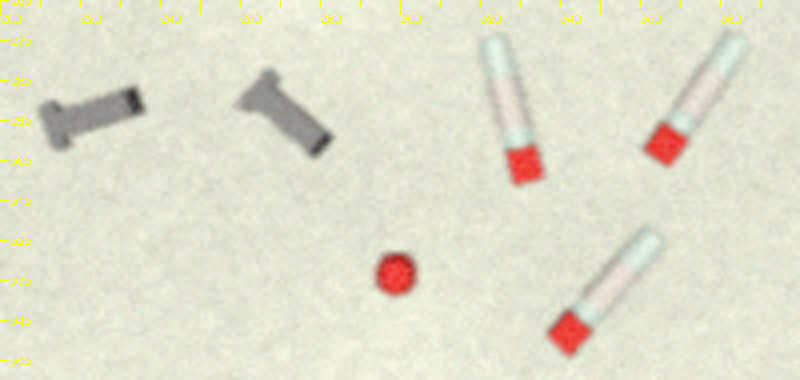

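The crops give me the corner pixels of the dock, rim and cover, plus the ends of the clamps and tubes. I'll fit poses from these and make a side crop as a cross-check.

```bash
cat > h.py <<'E'
import numpy as np,cv2
from scipy.optimize import least_squares
from scipy.spatial.transform import Rotation as Ro
def cal(c): return np.asarray(c["rvec"],float),np.asarray(c["tvec"],float),c["mtx"]
def proj(P,c):
    rv,t,K=cal(c); return cv2.projectPoints(np.asarray(P,float),rv,t,K,None)[0][:,0]
def back(px,z,c):
    rv,t,K=cal(c); R=cv2.Rodrigues(rv)[0]; o=-R.T@t.ravel()
    u=np.c_[np.asarray(px,float),np.ones(len(px))]@np.linalg.inv(K).T@R
    return (o+u*((z-o[2])/u[:,2])[:,None])
def rect(lx,ly,z): return np.array([[lx,ly,z],[lx,-ly,z],[-lx,-ly,z],[-lx,ly,z]])/1000
def place(p,M):
    c,s=np.cos(p[2]),np.sin(p[2]); return M@np.array([[c,s,0],[-s,c,0],[0,0,1]])+[p[0],p[1],0]
def fit(M,px,c,g):
    f=least_squares(lambda p:(proj(place(p,M),c)-px).ravel(),g); return f.x,np.abs(f.fun).max()
E
python3 - <<'E'
from h import *; from bench import cams; import pickle
C={n:{k:v for k,v in cams.capture(n).items()} for n in("top","side")}; pickle.dump(C,open("C.pkl","wb"))
c=C["top"]
for n,M,px in [("dock",rect(65,50,40),[(101,269.6),(151.6,275.6),(142,342),(90.4,335.6)]),
 ("rim",rect(41,32,46),[(107.2,283.2),(140,287.6),(133.6,329.2),(100.6,325.2)]),
 ("cover",rect(32,23,6),[(473,259),(493.4,267.6),(482,296.2),(461.4,287.4)]),
 ("tray",rect(50,75,32),[(352,192),(428,181),(434,230),(360,242)]),
 ("bin",rect(60,60,48),[(176,176),(240,178),(238,240),(173,238)])]:
    b=back(px,M[0,2],c); v,e=fit(M,np.array(px),c,[*b[:,:2].mean(0),0]); print(n,v.round(4),"err",e.round(2))
print("pot",back([(302,215)],.045,c).round(4),"stopper",back([(299.2,333.5)],.016,c).round(4))
for n,z,a,b in [("clA",.018,(213.5,296.5),(235.5,289.75)),("clB",.018,(263,286.75),(280.5,302)),
 ("tA",.012,(331.75,311),(323.25,274)),("tB",.012,(364.5,304.5),(384.5,274)),("tC",.012,(340,352),(363.75,323))]:
    p=back([a,b],z,c); d=p[0]-p[1]; print(n,p.mean(0).round(4)[:2],"yaw",np.arctan2(d[1],d[0]).round(3),"len",np.linalg.norm(d).round(4))
i=C["side"]["image"][:,:,::-1]
def crop(x,y,w,h,s):
    o=cv2.convertScaleAbs(cv2.resize(i[y:y+h,x:x+w],None,fx=s,fy=s,interpolation=cv2.INTER_CUBIC),alpha=2.2,beta=15)
    for k in range(0,w,10):
        cv2.line(o,(k*s,0),(k*s,6),(0,0,255),1)
        if k%20==0: cv2.putText(o,str(x+k),(k*s,20),0,.4,(0,0,255))
    for k in range(0,h,10): cv2.line(o,(0,k*s),(6,k*s),(0,0,255),1); cv2.putText(o,str(y+k),(8,k*s+4),0,.4,(0,0,255))
    return o
A=np.zeros((500,800,3),np.uint8);A[:300,:400]=crop(220,120,80,60,5);A[:300,420:720]=crop(270,395,60,60,5)
cv2.imwrite("pics/c3.png",A[:300])
E
```

```text
dock [ 0.4885  0.3403 -0.1363] err 0.73
rim [ 0.4875  0.3401 -0.1402] err 0.56
cover [ 0.5357 -0.3597 -0.4126] err 0.68
tray [ 0.6677 -0.1903  0.1358] err 1.14
bin [ 0.6756  0.1744 -0.0393] err 1.48
pot [[ 0.6603 -0.0101  0.045 ]] stopper [[ 0.4293 -0.0021  0.016 ]]
clA [0.51   0.1445] yaw 1.858 len 0.0452
clB [0.5066 0.0513] yaw 0.847 len 0.0458
tA [ 0.5091 -0.059 ] yaw -2.927 len 0.0751
tB [ 0.5146 -0.1525] yaw 2.544 len 0.0726
tC [ 0.42   -0.1061] yaw 2.438 len 0.0738
```

View pics/c3.png

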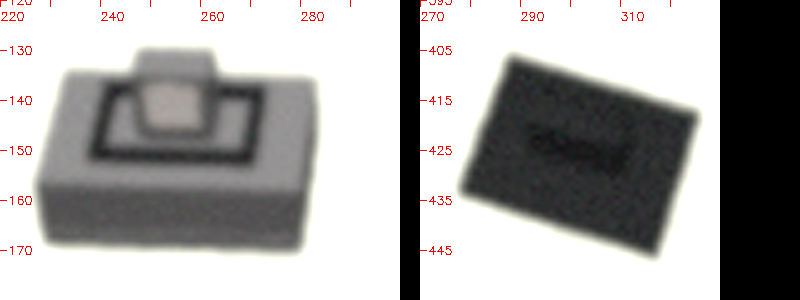

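The side crop shows the dock's top corners at (234,134), (283,136), (280,158) and (228,157), and the cover's corners at (288,406), (326,418), (317,446) and (278,433).

```bash
python3 - <<'E'
from h import *; import pickle
C=pickle.load(open("C.pkl","rb"));c=C["side"]
for n,M,px in [("dock",rect(65,50,40),[(283.2,136),(280.4,158.2),(227.6,156.8),(233.6,134.4)]),
 ("rim",rect(41,32,46),[(273.2,137.8),(270.8,153.2),(237.6,152),(241,136.8)]),
 ("cover",rect(32,23,6),[(325.6,418),(317.4,446.4),(278,433.4),(288,405.6)])]:
    b=back(px,M[0,2],c); v,e=fit(M,np.array(px),c,[*b[:,:2].mean(0),0]); print(n,v.round(4),"err",e.round(2))
from bench import r
s=r.observe(); print(Ro.from_rotvec(s["tcp_rot"]).as_matrix().round(3), r.tip_extent)
E
```

```text
dock [ 0.4894  0.3392 -0.1428] err 0.62
rim [ 0.4883  0.3355 -0.1453] err 0.36
cover [ 0.5362 -0.3606 -0.4263] err 1.02
[[ 0.902  0.432 -0.   ]
 [ 0.432 -0.902  0.001]
 [ 0.    -0.001 -1.   ]] 0.011
```

```bash
cat > go.py <<'E'
# go.py "X Y Z yaw" ... : shifts (cm, rad) from the present pose; "/" starts a new call at the last waypoint
import sys,numpy as np
from bench import r
from scipy.spatial.transform import Rotation as Ro
s=r.observe(); m=Ro.from_rotvec(s["tcp_rot"]).as_matrix()
p=s["eef_pos"]; psi=np.arctan2(m[1,0],m[0,0]); print("now",p.round(4),round(psi,3),"t",round(s["time"],2))
q=p;qs=psi
for a in sys.argv[1:]:
    if a=="/": p,psi=q,qs; print("--call"); continue
    v=np.array([float(k) for k in a.split()]); t=v[:3]
    y=v[3]
    q1=np.arctan2(t[1],t[0]); q6=(q1+np.pi-y+np.pi/2)%np.pi-np.pi/2; y=q1+np.pi-q6
    d=t-p; c,sn=np.cos(psi),np.sin(psi); turn=(psi-y+np.pi)%(2*np.pi)-np.pi
    n=max(np.linalg.norm(t-q)/.0417,abs((qs-y+np.pi)%(2*np.pi)-np.pi)/.125)
    print([round(float(k),2) for k in (100*(c*d[0]+sn*d[1]),100*(sn*d[0]-c*d[1]),-100*d[2],turn)],"rows>=%.1f q6 %.2f"%(n,q6))
    q,qs=t,y
E
python3 go.py "0.4885 0.340 0.16 -0.14"
```

```text
now [ 0.2376 -0.4958  0.2104] 0.447 t 0.2
[58.74, -64.54, 5.04, -2.55] rows>=21.0 q6 0.75
```

```bash
python3 -m creep '[[[-1,58.7,-64.5,5,-2.55],[-1,58.7,-64.5,5,-2.55],[-1,58.7,-64.5,5,-2.55],[-1,58.7,-64.5,5,-2.55],[-1,58.7,-64.5,5,-2.55],[-1,58.7,-64.5,5,-2.55],[-1,58.7,-64.5,5,-2.55],[-1,58.7,-64.5,5,-2.55],[-1,58.7,-64.5,5,-2.55],[-1,58.7,-64.5,5,-2.55]]]'; python3 go.py "0.4885 0.340 0.16 -0.14"
```

```text
time: 1.03
eef_pos: [0.3571, -0.0957, 0.187]
tcp_rot: [2.07, 2.362, 0.0]
wrist_force: [1.7, -1.1, 0.3]
gripper_width: 0.0852
grasp_force: 0.0
now [ 0.3571 -0.0957  0.187 ] 1.702 t 1.03
[41.47, 18.74, 2.7, -1.3] rows>=10.9 q6 0.75
```

```bash
python3 -m creep '[[[-1,41.5,18.7,2.7,-1.3],[-1,41.5,18.7,2.7,-1.3],[-1,41.5,18.7,2.7,-1.3],[-1,41.5,18.7,2.7,-1.3],[-1,41.5,18.7,2.7,-1.3],[-1,41.5,18.7,2.7,-1.3],[-1,41.5,18.7,2.7,-1.3],[-1,41.5,18.7,2.7,-1.3],[-1,41.5,18.7,2.7,-1.3],[-1,41.5,18.7,2.7,-1.3]]]'; python3 go.py "0.4885 0.340 0.16 -0.14" "0.4885 0.34 .062 -.14"
```

```text
time: 1.87
eef_pos: [0.4791, 0.3024, 0.162]
tcp_rot: [-0.295, -3.128, 0.0]
wrist_force: [1.0, 0.0, 0.2]
gripper_width: 0.0852
grasp_force: 0.0
now [0.4791 0.3024 0.162 ] 2.953 t 1.87
[-0.23, 3.87, 0.2, -0.05] rows>=0.9 q6 0.75
[-0.23, 3.87, 10.0, -0.05] rows>=2.4 q6 0.75
```

```bash
python3 -m creep '[[[-1,-0.2,3.9,0.2,-0.05],[-1,-0.2,3.9,0.2,-0.05],[-1,-0.2,3.9,4,-0.05],[-1,-0.2,3.9,7,-0.05],[-1,-0.2,3.9,9,-0.05],[-1,-0.2,3.9,10,-0.05],[-1,-0.2,3.9,10,-0.05],[0.3,-0.2,3.9,10,-0.05],[0.6,-0.2,3.9,10,-0.05],[1,-0.2,3.9,10,-0.05]]]' 70; python3 -m creep '[[[1,0,0,0,0],[1,0,0,0,0],[1,0,0,0,0],[1,0,0,0,0],[1,0,0,0,0]]]'; python3 go.py
```

```text
time: 2.7
eef_pos: [0.4895, 0.3383, 0.0639]
tcp_rot: [0.227, 3.131, 0.002]
wrist_force: [0.3, -0.0, -0.2]
gripper_width: 0.0517
grasp_force: 0.0
time: 3.12
eef_pos: [0.4886, 0.338, 0.0624]
tcp_rot: [0.227, 3.133, 0.0]
wrist_force: [0.1, 0.1, 0.5]
gripper_width: -0.0001
grasp_force: 0.0
now [0.4886 0.338  0.0624] 2.997 t 3.12
```

```bash
cat > snap.py <<'E'
import sys,cv2
from bench import cams
n,f,x,y,w,h,s=sys.argv[1:3]+[int(k) for k in sys.argv[3:]]
i=cams.capture(n)["image"][:,:,::-1].copy()
cv2.imwrite(f"pics/full_{f}.png",i)
o=cv2.convertScaleAbs(cv2.resize(i[y:y+h,x:x+w],None,fx=s,fy=s,interpolation=cv2.INTER_CUBIC),alpha=1.8,beta=10)
for k in range(0,w,10):
    cv2.line(o,(k*s,0),(k*s,6),(0,0,255),1)
    if k%20==0: cv2.putText(o,str(x+k),(k*s,20),0,.4,(0,0,255))
for k in range(0,h,10): cv2.line(o,(0,k*s),(6,k*s),(0,0,255),1); cv2.putText(o,str(y+k),(8,k*s+4),0,.4,(0,0,255))
cv2.imwrite(f"pics/{f}.png",o)
E
python3 snap.py side d1 200 60 130 120 5; python3 -c "
from bench import r;print(r.observe())"
```

```text
{'time': 3.1667, 'qpos': array([ 4.63972401e-01,  4.11160004e-01, -1.41649215e-01,  1.01791447e+00,
       -2.54752356e-05,  6.08772706e-01]), 'qd': array([ 0.00119281,  0.00067741, -0.00062413, -0.00115059, -0.00030501,
        0.00048239]), 'effort': array([-3.40145620e-03, -6.40364456e+01,  3.10489154e+01,  3.97849784e-03,
       -5.66638319e-04,  1.74023377e-06]), 'eef_pos': array([0.48860516, 0.33797483, 0.06232992]), 'tcp_rot': array([2.27247672e-01, 3.13328722e+00, 2.39131480e-05]), 'wrist_force': array([-0.13671691, -0.15811457, -0.40608343]), 'ft_torque': array([0.02535249, 0.06238154, 0.00470871]), 'grasp_force': 0.0, 'gripper_width': -0.00016187508627048963}
```

View pics/d1.png

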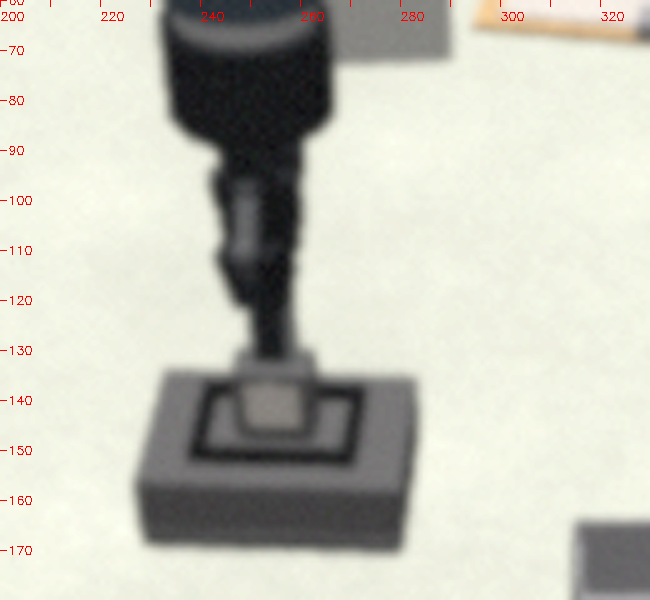

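```bash
python3 - <<'E'
from h import *; import pickle
C=pickle.load(open("C.pkl","rb"))
for n in C: print(n,proj([[.4886,.338,.051],[.4886,.338,.0624],[.4886,.338,.08],[.4886,.338,.09],[.4886,.36,.062],[.4886,.36,.08]],C[n]).round(1).tolist())
print(C["side"]["mtx"],C["side"]["tvec"])
E
```

```text
top [[120.6, 305.7], [118.6, 306.0], [115.4, 306.4], [113.5, 306.6], [107.0, 306.1], [103.5, 306.5]]
side [[255.6, 142.5], [255.3, 138.6], [254.7, 132.5], [254.4, 128.9], [255.0, 133.8], [254.5, 127.5]]
[[478.76707141   0.         320.79024791]
 [  0.         478.76707141 233.82081931]
 [  0.           0.           1.        ]] [-0.60511791  0.08273498  0.93278244]
```

The side crop shows the fingers shut at (254,131), just at the battery's top back edge and not around it. The battery hasn't moved. I'll check from above.

```bash
python3 snap.py top d2 60 240 150 120 5
```

```text
(no output)
```

View pics/d2.png

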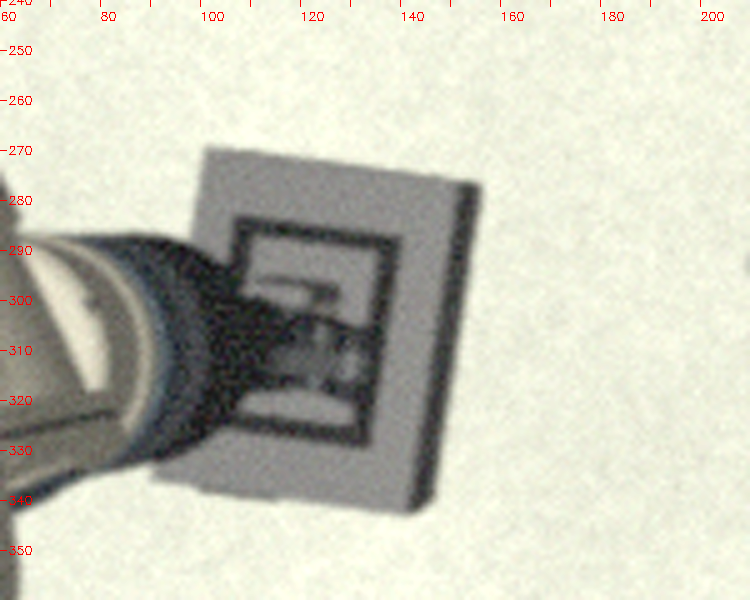

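From above, the hand is centred over the battery, so the tips look higher than the readout says. I'll raise the hand, move it to free space, and triangulate the tip from both cameras.

```bash
python3 go.py ".4886 .338 .12 -.14" ".42 .17 .12 -.14"
```

```text
now [0.4886 0.3379 0.0623] 2.997 t 3.22
[-0.0, 0.01, -5.77, -0.0] rows>=1.4 q6 0.75
[4.36, -17.61, -5.77, -0.0] rows>=4.4 q6 0.52
```

```bash
python3 -m creep '[[[1,0,0,-3,0],[1,0,0,-6,0],[1,2,-8,-6,0],[1,4.5,-17.6,-6,0],[1,4.5,-17.6,-6,0],[1,4.5,-17.6,-6,0],[1,4.5,-17.6,-6,0],[1,4.5,-17.6,-6,0],[1,4.5,-17.6,-6,0]]]'; python3 - <<'E'
from h import *; from bench import r,cams
s=r.observe();p=s["eef_pos"]; m=Ro.from_rotvec(s["tcp_rot"]).as_matrix(); tip=p+.011*m[:,2]
print(p,tip); out=[]
for n in("top","side"):
    c=cams.capture(n); u=proj([tip],c)[0]; print(n,u.round(1)); x,y=(u-[40,50]).astype(int)
    o=cv2.convertScaleAbs(cv2.resize(c["image"][y:y+100,x:x+80,::-1],None,fx=5,fy=5,interpolation=cv2.INTER_CUBIC),alpha=1.8,beta=10)
    for k in range(0,100,10): cv2.putText(o,str(y+k),(0,k*5+4),0,.4,(0,0,255)); 
    for k in range(0,80,20): cv2.putText(o,str(x+k),(k*5,12),0,.4,(0,0,255))
    cv2.drawMarker(o,tuple(((u-[x,y])*5).astype(int).tolist()),(0,255,0),0,12); out.append(o)
cv2.imwrite("pics/d3.png",np.hstack(out))
E
```

```text
time: 3.97
eef_pos: [0.4189, 0.1698, 0.1227]
tcp_rot: [0.23, 3.132, 0.001]
wrist_force: [0.4, 0.1, -0.2]
gripper_width: 0.0003
grasp_force: 0.0
[0.41885496 0.16977645 0.12274408] [0.4188675  0.16978069 0.11174408]
top [202.6 345.1]
side [222.7 165.1]
```

View pics/d3.png

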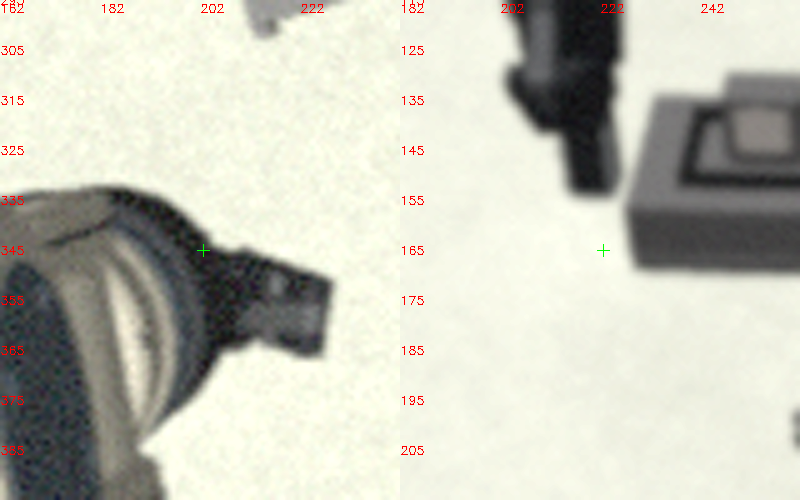

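The side crop puts the real tip at (220,154), but the readout predicts (222.7,165), so the tips stand about 30 mm higher than expected. I'll descend over bare counter and measure this by force and pixels.

```bash
cat > tip.py <<'E'
from h import *; from bench import r,cams
s=r.observe();p=s["eef_pos"]; c=cams.capture("side"); u=proj([p-[0,0,.011]],c)[0]
g=c["image"].max(2); x=int(u[0]); d=[int(np.where(g[:int(u[1])+25,k]<45)[0].max()) for k in range(x-8,x+5)]
print(p.round(4),s["wrist_force"].round(1),"pred",u.round(1),"dark bottom",d, "mm/row",(proj([p],c)[0]-u).round(2))
E
python3 tip.py; python3 -m creep '[[[1,0,0,3,0],[1,0,0,6,0],[1,0,0,9,0],[1,0,0,10.5,0],[1,0,0,10.5,0],[1,0,0,10.5,0]]]'; python3 tip.py
```

```text
[0.4193 0.1708 0.1224] [ 0.3  0.9 -0.1] pred [222.9 164.9] dark bottom [141, 145, 150, 152, 152, 152, 152, 153, 153, 152, 150, 126, 101] mm/row [-0.64 -4.23]
time: 4.62
eef_pos: [0.4185, 0.171, 0.0168]
tcp_rot: [-0.225, -3.132, 0.001]
wrist_force: [0.4, 0.2, 0.9]
gripper_width: 0.0003
grasp_force: 0.0
[0.4185 0.171  0.0168] [0.4 0.2 0.9] pred [228.2 202.4] dark bottom [183, 184, 190, 191, 192, 192, 192, 192, 192, 191, 169, 168, 167] mm/row [-0.56 -3.67]
```

```bash
for k in 1; do python3 -m creep '[[[1,0,0,0.3,0],[1,0,0,0.6,0],[1,0,0,0.8,0],[1,0,0,1.0,0],[1,0,0,1.0,0]]]' | grep -E "pos|force"; done
```

```text
eef_pos: [0.4186, 0.1703, 0.0072]
wrist_force: [-0.6, 0.1, 0.4]
grasp_force: 0.0
```

```bash
python3 -m creep '[[[1,0,0,0.4,0],[1,0,0,0.8,0],[1,0,0,1.2,0],[1,0,0,1.2,0]]]' | grep -E "pos|force"; python3 tip.py
```

```text
eef_pos: [0.4182, 0.1702, -0.0056]
wrist_force: [-0.3, 0.3, -1.1]
grasp_force: 0.0
[ 0.4182  0.1702 -0.0056] [-0.3  0.3 -1.1] pred [229.2 210. ] dark bottom [191, 192, 197, 199, 200, 200, 200, 200, 200, 199, 177, 169, 167] mm/row [-0.55 -3.57]
```

```bash
for z in 1; do python3 -m creep '[[[1,0,0,0.2,0],[1,0,0,0.4,0],[1,0,0,0.4,0]]]' | grep -E "pos|wrist"; python3 -m creep '[[[1,0,0,0.2,0],[1,0,0,0.4,0],[1,0,0,0.4,0]]]' | grep -E "pos|wrist"; python3 -m creep '[[[1,0,0,0.2,0],[1,0,0,0.2,0]]]' | grep -E "pos|wrist"; done
```

```text
eef_pos: [0.4185, 0.1703, -0.009]
wrist_force: [-0.0, -0.2, 0.1]
eef_pos: [0.4185, 0.1703, -0.0131]
wrist_force: [-0.4, 0.1, 0.5]
eef_pos: [0.4186, 0.1703, -0.015]
wrist_force: [0.6, -0.6, -0.1]
```

```bash
python3 -m creep '[[[1,0,0,0.1,0],[1,0,0,0.2,0]]]' | grep -E "pos|wrist"; python3 -m creep '[[[1,0,0,0.1,0],[1,0,0,0.2,0]]]' | grep -E "pos|wrist";  python3 tip.py
```

```text
eef_pos: [0.4187, 0.1703, -0.0168]
wrist_force: [-0.2, 0.4, -0.2]
eef_pos: [0.4187, 0.1703, -0.0188]
wrist_force: [0.1, 0.5, -0.5]
[ 0.4187  0.1703 -0.0188] [ 0.1  0.5 -0.5] pred [230.1 214.1] dark bottom [196, 197, 202, 204, 204, 204, 204, 204, 204, 202, 181, 168, 167] mm/row [-0.53 -3.51]
```

```bash
python3 -m creep '[[[1,0,0,0.1,0],[1,0,0,0.2,0]]]' | grep -E "pos|wrist"; python3 -m creep '[[[1,0,0,0.1,0],[1,0,0,0.1,0]]]' | grep -E "pos|wrist"
```

```text
eef_pos: [0.4188, 0.1703, -0.0206]
wrist_force: [-7.2, 0.0, 29.1]
eef_pos: [0.4188, 0.1703, -0.0205]
wrist_force: [-6.2, -1.2, 22.3]
```

The fingertips touched the counter at a reading of z = -0.0195 instead of 0.011. The reported TCP z is therefore 30.5 mm too low, and I'll correct for that in the planner.

```bash
sed -i 's/^p=s\["eef_pos"\];/p=s["eef_pos"]+[0,0,.0305];/' go.py; python3 go.py ".4188 .1703 .16 -.14" ".4885 .34 .16 -.14" ".4885 .34 .058 -.14"
```

```text
now [0.4188 0.1703 0.01  ] 2.997 t 6.85
[-0.0, -0.0, -15.0, -0.0] rows>=3.6 q6 0.53
[-4.45, 17.79, -15.0, -0.0] rows>=4.4 q6 0.75
[-4.45, 17.79, -4.8, -0.0] rows>=2.4 q6 0.75
```

```bash
python3 -m creep '[[[1,0,0,-4,0],[0,0,0,-8,0],[-1,0,0,-12,0],[-1,0,0,-15,0],[-1,-1,4,-15,0],[-1,-2,8,-15,0],[-1,-3,12,-15,0],[-1,-4.4,17.8,-15,0],[-1,-4.4,17.8,-15,0],[-1,-4.4,17.8,-15,0]]]' 25; python3 -m creep '[[[-1,0,0,4,0],[-1,0,0,7,0],[-1,0,0,9,0],[-1,0,0,10.2,0],[-1,0,0,10.2,0],[0,0,0,10.2,0],[0.6,0,0,10.2,0],[1,0,0,10.2,0],[1,0,0,10.2,0],[1,0,0,10.2,0]]]' 25;python3 -m creep '[[[1,0,0,0,0],[1,0,0,0,0],[1,0,0,0,0],[1,0,0,0,0]]]' 25; python3 go.py
```

```text
time: 7.68
eef_pos: [0.4888, 0.3435, 0.1272]
tcp_rot: [-0.223, -3.134, -0.001]
wrist_force: [-1.6, -0.5, -0.5]
gripper_width: 0.0853
grasp_force: 0.0
time: 8.52
eef_pos: [0.4886, 0.3409, 0.0274]
tcp_rot: [0.227, 3.132, 0.004]
wrist_force: [0.8, 20.5, -0.8]
gripper_width: 0.0255
grasp_force: 28.2
time: 8.85
eef_pos: [0.4886, 0.3414, 0.0274]
tcp_rot: [0.226, 3.132, 0.005]
wrist_force: [0.2, 5.1, 3.1]
gripper_width: 0.0256
grasp_force: 25.9
now [0.4886 0.3414 0.0579] 2.997 t 8.85
```

```bash
python3 -m creep '[[[1,0,0.1,0,0],[1,0,0.1,0,0],[1,0,0.1,-0.2,0],[1,0,0.1,-0.5,0],[1,0,0.1,-0.9,0],[1,0,0.1,-1.5,0],[1,0,0.1,-2.3,0],[1,0,0.1,-3.2,0],[1,0,0.1,-4.4,0],[1,0,0.1,-6,0]]]' 90; python3 go.py ".4886 .3414 .125 -.14" ".68 .20 .125 -.0393" ".68 .20 .066 -.0393"
```

```text
time: 9.68
eef_pos: [0.4873, 0.3404, 0.0867]
tcp_rot: [-0.227, -3.132, 0.002]
wrist_force: [0.1, -0.3, -1.6]
gripper_width: 0.0249
grasp_force: 91.3
now [0.4873 0.3404 0.1172] 2.997 t 9.68
[-0.11, 0.11, -0.78, -0.0] rows>=0.2 q6 0.75
[-21.09, -11.11, -0.78, -0.11] rows>=5.7 q6 0.33
[-21.09, -11.11, 5.12, -0.11] rows>=1.4 q6 0.33
```

```bash
python3 go.py ".7035 .1733 .125 -.0393" ".7035 .1733 .051 -.0393"
```

```text
now [0.4873 0.3404 0.1172] 2.997 t 9.68
[-23.8, -13.42, -0.78, -0.11] rows>=6.6 q6 0.28
[-23.8, -13.42, 6.62, -0.11] rows>=1.8 q6 0.28
```

```bash
python3 -m creep '[[[1,-1,-0.6,-0.8,0],[1,-4,-2.2,-0.8,-0.03],[1,-7.5,-4.2,-0.8,-0.05],[1,-11,-6.2,-0.8,-0.07],[1,-14.5,-8.2,-0.8,-0.09],[1,-18,-10.2,-0.8,-0.11],[1,-21,-11.9,-0.8,-0.11],[1,-23,-13,-0.8,-0.11],[1,-23.8,-13.4,-0.8,-0.11],[1,-23.8,-13.4,-0.8,-0.11]]]'; python3 -m creep '[[[1,0,0,2,0],[1,0,0,4,0],[1,0,0,5.5,0],[1,0,0,6.5,0],[1,0,0,7,0],[1,0,0,7.2,0],[1,0,0,7.2,0],[1,0,0,7.2,0]]]'; python3 go.py; python3 snap.py side e1 280 100 120 120 5
```

```text
time: 10.52
eef_pos: [0.7057, 0.1715, 0.0937]
tcp_rot: [-0.059, -3.141, 0.001]
wrist_force: [-0.8, 0.0, -1.2]
gripper_width: 0.0243
grasp_force: 91.3
time: 11.18
eef_pos: [0.7045, 0.1744, 0.0233]
tcp_rot: [0.054, 3.14, 0.0]
wrist_force: [0.6, 0.1, -1.6]
gripper_width: 0.0248
grasp_force: 91.3
now [0.7045 0.1744 0.0538] 3.107 t 11.18
```

View pics/e1.png

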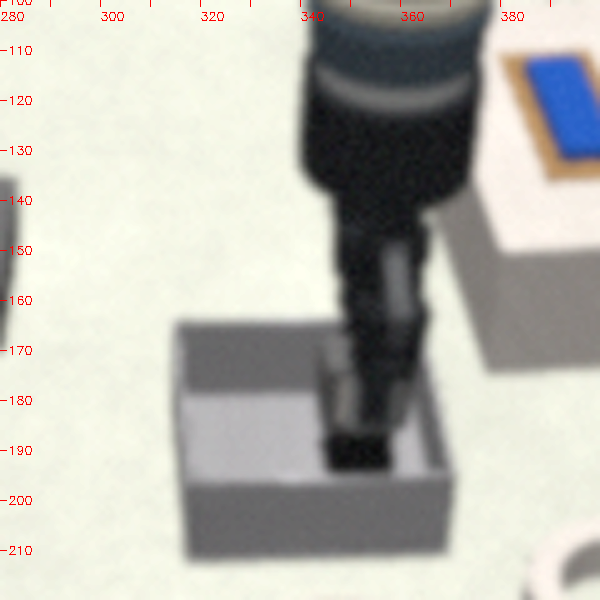

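The battery hangs upright in the right half of the bin, its nose at about (352,190). I'll lower it to the floor, open partway and withdraw.

```bash
python3 -m creep '[[[1,0,0,0.15,0],[1,0,0,0.3,0],[1,0,0,0.4,0],[1,0,0,0.45,0]]]' 30; python3 -m creep '[[[0.6,0,0,0.05,0],[0.1,0,0,0.05,0],[0.1,0,0,0.05,0],[0.1,0,0,0.05,0],[0.1,0,0,0.05,0],[0.1,0,0,-1.5,0],[0.1,0,0,-4,0],[0.1,0,0,-8,0],[0.1,0,0,-11,0],[0,0,0,-11,0]]]'; python3 go.py ".536 -.36 .16 -.42"
```

```text
time: 11.57
eef_pos: [0.7044, 0.1742, 0.0185]
tcp_rot: [0.055, 3.14, 0.0]
wrist_force: [-2.9, 0.5, 8.3]
gripper_width: 0.0249
grasp_force: 92.4
time: 12.4
eef_pos: [0.7068, 0.1745, 0.1352]
tcp_rot: [0.054, 3.131, 0.002]
wrist_force: [0.5, 0.3, 1.1]
gripper_width: 0.0425
grasp_force: 0.0
now [0.7068 0.1745 0.1657] 3.107 t 12.4
[15.21, -54.01, 0.57, 0.39] rows>=13.5 q6 -0.17
```

```bash
python3 -m creep '[[[-1,2,-3,0,0.1],[-1,15.2,-54,0,0.39],[-1,15.2,-54,0,0.39],[-1,15.2,-54,0,0.39],[-1,15.2,-54,0,0.39],[-1,15.2,-54,0,0.39],[-1,15.2,-54,0,0.39],[-1,15.2,-54,0,0.39],[-1,15.2,-54,0,0.39],[-1,15.2,-54,0,0.39]]]' |head -2;  python3 go.py ".536 -.36 .16 -.42" ".536 -.36 .05 -.42" ".536 -.36 .020 -.42"
```

```text
time: 13.23
eef_pos: [0.5757, -0.2165, 0.1277]
now [ 0.5757 -0.2165  0.1582] 2.717 t 13.23
[-2.29, -14.71, -0.18, -0.0] rows>=3.6 q6 -0.17
[-2.29, -14.71, 10.82, -0.0] rows>=2.6 q6 -0.17
[-2.29, -14.71, 13.82, -0.0] rows>=0.7 q6 -0.17
```

```bash
python3 -m creep '[[[-1,-1,-4,-0.2,0],[-1,-2.3,-8,-0.2,0],[-1,-2.3,-12,-0.2,0],[-1,-2.3,-14.7,0,0],[-1,-2.3,-14.7,0,0],[-1,-2.3,-14.7,4,0],[-1,-2.3,-14.7,8,0],[-1,-2.3,-14.7,11,0],[0,-2.3,-14.7,13,0],[0,-2.3,-14.7,13.8,0]]]' 25 | head -2;  python3 -m creep '[[[0,0,0,0,0],[0.5,0,0,0,0],[1,0,0,0,0],[1,0,0,0,0],[1,0,0,0,0],[1,0,0,0,0],[1,0,0,0,0],[1,0,0,0,0]]]'; python3 go.py
```

```text
time: 14.07
eef_pos: [0.5356, -0.3564, -0.0139]
time: 14.73
eef_pos: [0.538, -0.3588, -0.0084]
tcp_rot: [0.662, 3.068, -0.002]
wrist_force: [0.1, 1.0, 6.2]
gripper_width: 0.0113
grasp_force: 26.4
now [ 0.538  -0.3588  0.0221] 2.717 t 14.73
```

```bash
python3 -m creep '[[[1,0,0,0,0],[1,0,0,-0.5,0],[1,0,0,-2,0],[1,0,0,-5,0],[1,0,0,-8.5,0],[1,0,0,-12,0],[1,0,0,-12,0]]]' 70; python3 go.py ".4898 .3405 .142 -.141"
```

```text
time: 15.32
eef_pos: [0.5393, -0.36, 0.1178]
tcp_rot: [0.66, 3.062, -0.008]
wrist_force: [0.7, -0.4, 0.7]
gripper_width: 0.0101
grasp_force: 68.3
now [ 0.5393 -0.36    0.1483] 2.717 t 15.32
[33.37, 61.79, 0.63, -0.28] rows>=16.8 q6 0.75
```

```bash
python3 -m creep '[[[1,1,2,0.6,0],[1,2.5,5,0.6,-0.02],[1,33.4,61.8,0.6,-0.28],[1,33.4,61.8,0.6,-0.28],[1,33.4,61.8,0.6,-0.28],[1,33.4,61.8,0.6,-0.28],[1,33.4,61.8,0.6,-0.28],[1,33.4,61.8,0.6,-0.28],[1,33.4,61.8,0.6,-0.28],[1,33.4,61.8,0.6,-0.28]]]' | tail -2; python3 go.py ".4898 .3405 .142 -.141"
```

```text
gripper_width: 0.0105
grasp_force: 73.7
now [0.5099 0.032  0.1349] 2.996 t 16.15
[6.45, 30.23, -0.71, -0.0] rows>=7.4 q6 0.75
```

```bash
python3 -m creep '[[[1,0.8,4,-0.7,0],[1,1.6,8,-0.7,0],[1,2.5,12,-0.7,0],[1,3.4,16,-0.7,0],[1,4.3,20,-0.7,0],[1,5.2,24,-0.7,0],[1,5.8,27,-0.7,0],[1,6.2,29,-0.7,0],[1,6.4,30.2,-0.7,0],[1,6.4,30.2,0,0]]]' | tail -2; python3 -m creep '[[[1,0,0,2,0],[1,0,0,4,0],[1,0,0,4.8,0],[1,0,0,4.8,0],[1,0,0,4.8,0]]]'; python3 go.py ".4898 .3405 .085 -.141"; python3 snap.py side f1 210 80 100 100 6
```

```text
gripper_width: 0.0101
grasp_force: 73.7
time: 17.4
eef_pos: [0.4908, 0.3374, 0.0559]
tcp_rot: [-0.229, -3.133, 0.001]
wrist_force: [0.4, -0.4, -0.2]
gripper_width: 0.0099
grasp_force: 73.7
now [0.4908 0.3374 0.0864] 2.996 t 17.4
[0.15, 0.29, 0.14, -0.0] rows>=0.1 q6 0.75
```

View pics/f1.png

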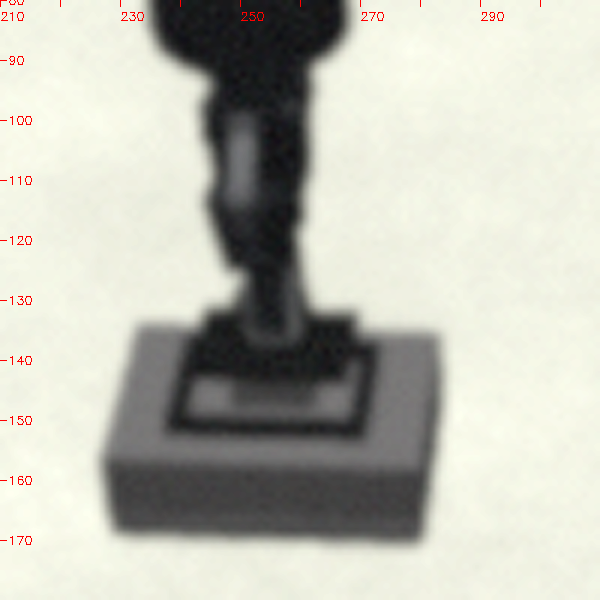

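The cover hangs level over the recess. Its front bottom edge runs from (241.7,142) to (268.3,143.3), and its back top edge from (244.2,131.7) to (269.5,132.2). I'll fit its pose against the rim in this same view.

```bash
python3 - <<'E'
from h import *; import pickle
c=pickle.load(open("C.pkl","rb"))["side"]
M=np.array([[-32,-23,64.3],[32,-23,64.3],[32,23,70.3],[-32,23,70.3]])/1000
px=np.array([(241.7,142),(268.3,143.3),(269.5,132.2),(244.2,131.7)])
for M_,p_,n in((M,px,"cover"),(rect(41,32,46)[[2,1,0,3]],np.array([(237.6,152.6),(270.6,153),(273,137.8),(241,136.8)]),"rim")):
    f=least_squares(lambda v:(proj(place([v[0],v[1],-.143],M_),c)-p_).ravel(),[.49,.34]); print(n,f.x.round(4),f.fun.round(1))
E
```

```text
cover [0.4906 0.3366] [ 0.   1.2 -0.1  0.7  0.3 -0.9 -0.2 -1.1]
rim [0.4881 0.3351] [-0.4 -0.6  0.3 -0.1  0.3  0.3 -0.2  0.4]
```

```bash
python3 -m creep '[[[1,0.24,0.28,0,0],[1,0.24,0.28,0.5,0],[1,0.24,0.28,1,0],[1,0.24,0.28,1.5,0],[1,0.24,0.28,1.5,0],[1,0.24,0.28,1.7,0],[1,0.24,0.28,1.9,0],[1,0.24,0.28,2.0,0],[1,0.24,0.28,2.0,0]]]'; python3 go.py ".4888 .3405 .0621 -.141"
```

```text
time: 18.2
eef_pos: [0.4886, 0.3413, 0.0355]
tcp_rot: [-0.227, -3.133, 0.0]
wrist_force: [0.4, -0.3, -1.5]
gripper_width: 0.0099
grasp_force: 73.7
now [0.4886 0.3413 0.066 ] 2.997 t 18.2
[-0.03, -0.08, 0.39, -0.0] rows>=0.1 q6 0.75
```

```bash
python3 -m creep '[[[1,0,0,0.1,0],[1,0,0,0.2,0],[1,0,0,0.3,0],[1,0,0,0.3,0]]]'|grep -E "pos|wrist"; python3 -m creep '[[[1,0,0,0.1,0],[1,0,0,0.15,0],[1,0,0,0.15,0]]]'|grep -E "pos|wrist"
```

```text
eef_pos: [0.4886, 0.3413, 0.0326]
wrist_force: [-0.8, -0.3, -0.3]
eef_pos: [0.4887, 0.3415, 0.0318]
wrist_force: [-1.8, -0.8, 4.5]
```

```bash
python3 -m creep '[[[0.7,0,0,0,0],[0.5,0,0,0,0],[0.5,0,0,0,0],[0.5,0,0,0,0],[0.5,0,0,-1,0],[0.5,0,0,-3,0],[0.3,0,0,-6,0],[0,0,0,-10,0],[0,0,0,-11,0],[0,0,0,-11,0]]]'; python3 - <<'E'
from h import *; from bench import cams
c=cams.capture("top");a=cv2.imread("pics/top0.png");b=c["image"][:,:,::-1]
cv2.imwrite("pics/top1.png",b)
d=(np.abs(a.astype(int)-b).max(2)>40).astype(np.uint8)
n,_,st,ce=cv2.connectedComponentsWithStats(cv2.morphologyEx(d,cv2.MORPH_CLOSE,np.ones((3,3))))
print([(s.tolist()) for s in st[1:] if s[4]>8])
s=cams.capture("side")["image"][:,:,::-1]
def cr(i,x,y,w,h,k): return cv2.convertScaleAbs(cv2.resize(i[y:y+h,x:x+w],None,fx=k,fy=k,interpolation=cv2.INTER_CUBIC),alpha=1.8,beta=10)
cv2.imwrite("pics/g1.png",np.hstack([cr(s,215,120,80,60,5),cr(s,300,150,80,60,5)]))
E
```

```text
time: 19.62
eef_pos: [0.4903, 0.3423, 0.1458]
tcp_rot: [0.227, 3.127, 0.006]
wrist_force: [0.2, 0.3, 0.7]
gripper_width: 0.0428
grasp_force: 0.0
[[199, 182, 18, 24, 351], [461, 259, 33, 37, 745], [0, 272, 104, 208, 10814], [107, 289, 28, 35, 597], [218, 439, 121, 41, 3344], [588, 475, 9, 5, 30], [629, 475, 11, 5, 33]]
```

View pics/g1.png

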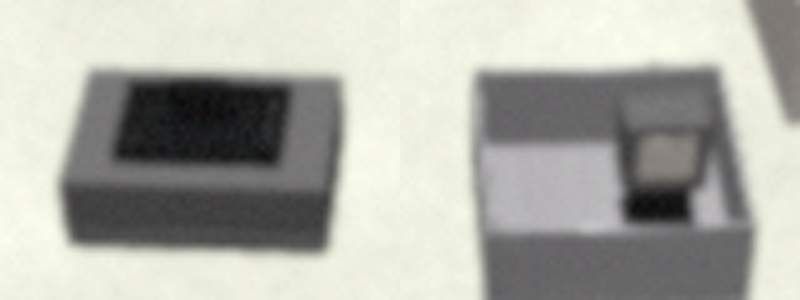

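The cover lies flat in its recess and the battery stands in the bin. The image difference shows no loose item moved, so clamp A is next.

```bash
python3 go.py ".510 .1445 .09 1.858" ".510 .1445 .013 1.858" / ".51 .1445 .10 1.858" ".6517 .2044 .11 1.532" / ".6517 .2044 .11 1.532" ".6517 .2044 .030 1.532"
```

```text
now [0.4887 0.3414 0.1723] 2.997 t 19.72
[-4.94, -19.18, 8.23, 1.14] rows>=9.1 q6 1.56
[-4.94, -19.18, 15.93, 1.14] rows>=1.8 q6 1.56
--call
[0.0, 0.0, -8.7, 0.0] rows>=2.1 q6 1.56
[1.73, 15.29, -9.7, -2.82] rows>=22.5 q6 -1.23
--call
[-0.0, 0.0, -0.0, 0.0] rows>=0.0 q6 -1.23
[-0.0, 0.0, 8.0, 0.0] rows>=1.9 q6 -1.23
```

```bash
python3 - <<'E'
s=open('go.py').read()
s=s.replace("y=q1+np.pi-q6","w=lambda a:(a+np.pi)%(2*np.pi)-np.pi; q6=min([k for k in (q6-np.pi,q6,q6+np.pi) if abs(k)<2.6],key=lambda k:abs(w(qs-q1-np.pi+k))); y=q1+np.pi-q6")
open('go.py','w').write(s)
E
python3 go.py ".510 .1445 .09 1.858" ".510 .1445 .013 1.858" / ".51 .1445 .10 1.858" ".6517 .2044 .11 1.532" / ".6517 .2044 .11 1.532" ".6517 .2044 .030 1.532"
```

```text
now [0.4887 0.3414 0.1723] 2.997 t 19.72
[-4.94, -19.18, 8.23, 1.14] rows>=9.1 q6 1.56
[-4.94, -19.18, 15.93, 1.14] rows>=1.8 q6 1.56
--call
[0.0, 0.0, -8.7, 0.0] rows>=2.1 q6 1.56
[1.73, 15.29, -9.7, 0.33] rows>=3.7 q6 1.91
--call
[0.0, 0.0, -0.0, 0.0] rows>=0.0 q6 1.91
[0.0, 0.0, 8.0, 0.0] rows>=1.9 q6 1.91
```

```bash
python3 -m creep '[[[0,-2,-8,2,0.25],[0,-4,-15,5,0.5],[0,-4.9,-19.2,8.2,0.75],[0,-4.9,-19.2,8.2,1],[0,-4.9,-19.2,8.2,1.14],[0,-4.9,-19.2,8.2,1.14],[0,-4.9,-19.2,8.2,1.14],[0,-4.9,-19.2,8.2,1.14],[0,-4.9,-19.2,8.2,1.14],[0,-4.9,-19.2,8.2,1.14]]]' 40 | head -2; python3 go.py ".510 .1445 .013 1.858"
```

```text
time: 20.55
eef_pos: [0.5085, 0.1439, 0.058]
now [0.5085 0.1439 0.0885] 1.851 t 20.55
[0.01, 0.16, 7.55, -0.01] rows>=1.8 q6 1.56
```

```bash
python3 -m creep '[[[0,0,0.1,3,0],[0,0,0.1,5.5,0],[0,0,0.1,7,0],[0,0,0.1,7.5,0],[0.4,0,0.1,7.5,0],[1,0,0.1,7.5,0],[1,0,0.1,7.5,0],[1,0,0.1,7.5,0],[1,0,0.1,7.5,0],[1,0,0.1,7.5,0]]]' 40; python3 -m creep '[[[1,0,0,-1,0],[1,0,0,-4,0],[1,0,0,-8,0],[1,0,0,-9.7,0],[1,0,0,-9.7,0],[1,0,0,-9.7,0]]]'; python3 go.py ".6517 .2044 .11 1.532"  ".6517 .2044 .030 1.532"
```

```text
time: 21.38
eef_pos: [0.5108, 0.1447, -0.0151]
tcp_rot: [1.881, 2.515, 0.001]
wrist_force: [0.4, -0.0, 3.0]
gripper_width: 0.0129
grasp_force: 39.9
time: 21.88
eef_pos: [0.5111, 0.1447, 0.0829]
tcp_rot: [1.881, 2.514, 0.003]
wrist_force: [1.0, -0.1, -1.2]
gripper_width: 0.0125
grasp_force: 39.5
now [0.5111 0.1447 0.1134] 1.857 t 21.88
[1.76, 15.18, 0.34, 0.32] rows>=3.7 q6 1.91
[1.76, 15.18, 8.34, 0.32] rows>=1.9 q6 1.91
```

```bash
python3 -m creep '[[[1,0.4,4,0,0.1],[1,0.9,8,0,0.2],[1,1.4,12,0,0.32],[1,1.8,15.2,0,0.32],[1,1.8,15.2,0,0.32],[1,1.8,15.2,0,0.32],[1,1.8,15.2,3,0.32],[1,1.8,15.2,6,0.32],[1,1.8,15.2,8,0.32],[1,1.8,15.2,8.3,0.32]]]'; python3 -m creep '[[[1,0,0,0,0],[1,0,0,0,0],[0.7,0,0,0,0],[0.4,0,0,0,0],[0.4,0,0,0,0],[0.4,0,0,0,0],[0.4,0,0,-3,0],[0.4,0,0,-6,0],[0,0,0,-9,0],[0,0,0,-9,0]]]'; python3 go.py ".5066 .0513 .10 .847" ".5066 .0513 .013 .847"
```

```text
time: 22.72
eef_pos: [0.6472, 0.2038, -0.0062]
tcp_rot: [-2.256, -2.18, 0.011]
wrist_force: [-0.5, -0.7, -0.6]
gripper_width: 0.0127
grasp_force: 39.6
time: 23.55
eef_pos: [0.6539, 0.2053, 0.0952]
tcp_rot: [2.255, 2.18, 0.012]
wrist_force: [0.4, -0.6, 0.6]
gripper_width: 0.0427
grasp_force: 0.0
now [0.6539 0.2053 0.1257] 1.537 t 23.55
[-15.89, -14.2, 2.57, 0.69] rows>=5.5 q6 2.40
[-15.89, -14.2, 11.27, 0.69] rows>=2.1 q6 2.40
```

```bash
python3 -m creep '[[[0,-3,-2.7,0,0.12],[0,-6,-5.4,0,0.24],[0,-9,-8,0,0.36],[0,-12,-10.7,1,0.48],[0,-15,-13.4,2.6,0.6],[0,-15.9,-14.2,2.6,0.69],[0,-15.9,-14.2,2.6,0.69],[0,-15.9,-14.2,2.6,0.69],[0,-15.9,-14.2,2.6,0.69],[0,-15.9,-14.2,2.6,0.69]]]' | head -1; python3 go.py ".5066 .0513 .013 .847"
```

```text
time: 24.38
now [0.5049 0.0512 0.0931] 0.849 t 24.38
[0.12, 0.12, 8.01, 0.0] rows>=1.9 q6 2.40
```

```bash
python3 -m creep '[[[0,0.1,0.1,3,0],[0,0.1,0.1,5.5,0],[0,0.1,0.1,7.4,0],[0,0.1,0.1,8,0],[0.4,0.1,0.1,8,0],[1,0.1,0.1,8,0],[1,0.1,0.1,8,0],[1,0.1,0.1,8,0],[1,0.1,0.1,8,0],[1,0.1,0.1,8,0]]]' 40; python3 -m creep '[[[1,0,0,-1,0],[1,0,0,-4,0],[1,0,0,-8,0],[1,0,0,-9.7,0],[1,0,0,-9.7,0],[1,0,0,-9.7,0]]]'; python3 go.py ".6495 .1464 .11 1.532"  ".6495 .1464 .030 1.532"
```

```text
time: 25.22
eef_pos: [0.5059, 0.0508, -0.0168]
tcp_rot: [2.863, 1.291, 0.003]
wrist_force: [0.1, 0.7, 4.3]
gripper_width: 0.0128
grasp_force: 40.8
time: 25.72
eef_pos: [0.5059, 0.0507, 0.0804]
tcp_rot: [2.863, 1.29, 0.004]
wrist_force: [-0.5, 0.9, -0.6]
gripper_width: 0.0128
grasp_force: 40.3
now [0.5059 0.0507 0.1109] 0.847 t 25.72
[16.68, 4.42, 0.09, -0.69] rows>=5.5 q6 1.83
[16.68, 4.42, 8.09, -0.69] rows>=1.9 q6 1.83
```

```bash
python3 -m creep '[[[1,3.4,0.9,0,-0.12],[1,6.8,1.8,0,-0.24],[1,10,2.7,0,-0.36],[1,13.4,3.5,0,-0.48],[1,16.7,4.4,0,-0.6],[1,16.7,4.4,0,-0.69],[1,16.7,4.4,0,-0.69],[1,16.7,4.4,0,-0.69],[1,16.7,4.4,0,-0.69],[1,16.7,4.4,0,-0.69]]]' | grep width; python3 -m creep '[[[1,0,0,3,0],[1,0,0,6,0],[1,0,0,7.8,0],[1,0,0,8,0],[1,0,0,8,0]]]'; python3 go.py;  python3 -m creep '[[[0.7,0,0,0,0],[0.4,0,0,0,0],[0.4,0,0,0,0],[0.4,0,0,0,0],[0.4,0,0,-3,0],[0.4,0,0,-6,0],[0,0,0,-9,0],[0,0,0,-9,0],[0,0,0,-9,0]]]'; python3 go.py ".4293 -.0021 .09 0" ".4293 -.0021 .013 0"
```

```text
gripper_width: 0.0127
time: 26.97
eef_pos: [0.6472, 0.1473, -0.0021]
tcp_rot: [-2.258, -2.179, 0.001]
wrist_force: [-1.6, 5.3, -2.5]
gripper_width: 0.013
grasp_force: 47.1
now [0.6472 0.1473 0.0284] 1.535 t 26.97
time: 27.72
eef_pos: [0.6499, 0.1465, 0.0917]
tcp_rot: [2.258, 2.181, 0.005]
wrist_force: [0.1, 0.5, -0.5]
gripper_width: 0.0429
grasp_force: 0.0
now [0.6499 0.1465 0.1222] 1.536 t 27.72
[-15.62, -21.53, 3.22, -1.61] rows>=12.8 q6 -0.00
[-15.62, -21.53, 10.92, -1.61] rows>=1.8 q6 -0.00
```

```bash
python3 go.py ".4293 -.0021 .10 1.536" ".4293 -.0021 .014 1.536"
```

```text
now [0.6499 0.1465 0.1222] 1.536 t 27.72
[-15.62, -21.53, 2.22, 0.0] rows>=6.4 q6 1.60
[-15.62, -21.53, 10.82, 0.0] rows>=2.1 q6 1.60
```

```bash
python3 -m creep '[[[0,-2,-2.8,0,0],[0,-15.6,-21.5,2.2,0],[0,-15.6,-21.5,2.2,0],[0,-15.6,-21.5,2.2,0],[0,-15.6,-21.5,2.2,0],[0,-15.6,-21.5,2.2,0],[0,-15.6,-21.5,2.2,0],[0,-15.6,-21.5,2.2,0],[0,-15.6,-21.5,2.2,0],[0,-15.6,-21.5,2.2,0]]]' | head -2; python3 go.py ".4293 -.0021 .014 1.536"
```

```text
time: 28.55
eef_pos: [0.4291, -0.0019, 0.0672]
now [ 0.4291 -0.0019  0.0977] 1.536 t 28.55
[-0.01, 0.02, 8.37, -0.0] rows>=2.0 q6 1.60
```

```bash
python3 -m creep '[[[0,0,0,3,0],[0,0,0,6,0],[0,0,0,8,0],[0,0,0,8.4,0],[0.3,0,0,8.4,0],[1,0,0,8.4,0],[1,0,0,8.4,0],[1,0,0,8.4,0],[1,0,0,8.4,0],[1,0,0,8.4,0]]]' 40; python3 -m creep '[[[1,0,0,-1,0],[1,0,0,-4,0],[1,0,0,-8,0],[1,0,0,-9.7,0],[1,0,0,-9.7,0],[1,0,0,-9.7,0]]]'; python3 go.py ".6603 -.0101 .11 1.536"  ".6603 -.0101 .030 1.536"
```

```text
time: 29.38
eef_pos: [0.4291, -0.002, -0.0161]
tcp_rot: [2.258, 2.183, 0.001]
wrist_force: [-0.4, 0.5, -0.3]
gripper_width: 0.0195
grasp_force: 39.1
time: 29.88
eef_pos: [0.4293, -0.002, 0.0813]
tcp_rot: [2.257, 2.182, 0.003]
wrist_force: [-1.0, 0.9, -0.9]
gripper_width: 0.0194
grasp_force: 39.2
now [ 0.4293 -0.002   0.1118] 1.537 t 29.88
[-0.02, 23.11, 0.18, 0.0] rows>=5.5 q6 1.59
[-0.02, 23.11, 8.18, 0.0] rows>=1.9 q6 1.59
```

```bash
python3 -m creep '[[[1,0,3,0,0],[1,0,7,0,0],[1,0,11,0,0],[1,0,15,0,0],[1,0,19,0,0],[1,0,22,0,0],[1,0,23.1,0,0],[1,0,23.1,0,0],[1,0,23.1,0,0]]]' | grep width; python3 -m creep '[[[1,0,0,3,0],[1,0,0,6,0],[1,0,0,8,0],[1,0,0,8.2,0],[1,0,0,8.2,0]]]' | grep -E "pos|wrist|width";  python3 -m creep '[[[0.7,0,0,0,0],[0.2,0,0,0,0],[0.2,0,0,0,0],[0.2,0,0,0,0],[0.2,0,0,-3,0],[0.2,0,0,-6,0],[0,0,0,-9,0],[0,0,0,-9,0],[0,0,0,-9,0]]]' | grep -E "pos|width"; python3 go.py ".5091 -.059 .10 -2.927" ".5091 -.059 .013 -2.927"; python3 snap.py side h0 220 150 190 200 4; python3 snap.py top h1 170 165 100 80 4
```

```text
gripper_width: 0.019
eef_pos: [0.6575, -0.0095, -0.0026]
wrist_force: [-0.1, 0.1, -0.3]
gripper_width: 0.0193
eef_pos: [0.6607, -0.0098, 0.0909]
gripper_width: 0.0427
now [ 0.6607 -0.0098  0.1214] 1.537 t 31.8
[-5.43, -14.99, 2.14, -1.82] rows>=14.6 q6 -0.33
[-5.43, -14.99, 10.84, -1.82] rows>=2.1 q6 -0.33
```

View pics/h0.png

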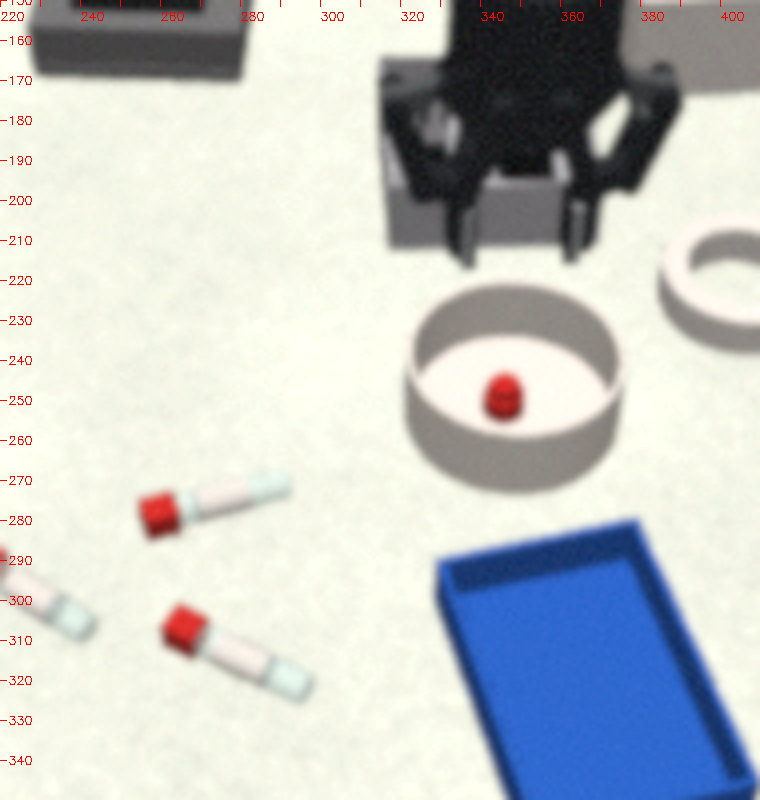

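The stopper stands in the pot at about (345,250). The tubes lie at (270,274), (235,300) and (285,315), apparently unmoved. I'll turn towards tube A and have code check the cap positions.

```bash
cat > red.py <<'E'
from h import *; from bench import cams
c=cams.capture("top"); i=c["image"].astype(int)
m=((i[...,0]>110)&(i[...,1]<70)).astype(np.uint8); n,_,st,ce=cv2.connectedComponentsWithStats(m)
print("red",[(ce[k].round(1).tolist(),int(st[k,4])) for k in range(1,n) if st[k,4]>10])
E
python3 red.py
python3 -m creep '[[[0,-1,-3,0,-0.12],[0,-2,-6,0,-0.24],[0,-3,-9,0,-0.36],[0,-4,-12,1,-0.5],[0,-5.4,-15,2,-0.62],[0,-5.4,-15,2,-0.75],[0,-5.4,-15,2,-0.87],[0,-5.4,-15,2,-1],[0,-5.4,-15,2,-1.12],[0,-5.4,-15,2,-1.25]]]' | head -1; python3 -m creep '[[[0,0,0,0,-0.12],[0,0,0,0,-0.24],[0,0,0,0,-0.36],[0,0,0,0,-0.48],[0,0,0,0,-0.57],[0,0,0,0,-0.57],[0,0,0,0,-0.57]]]' | head -1; python3 go.py ".5091 -.059 .013 -2.927"; python3 red.py
```

```text
red [([366.2, 300.7], 59), ([341.9, 347.8], 59)]
time: 32.78
time: 33.37
now [ 0.5072 -0.0584  0.0979] -2.944 t 33.37
[-0.17, -0.09, 8.49, -0.02] rows>=2.0 q6 -0.33
red [([301.6, 215.7], 51)]
```

```bash
python3 -m creep '[[[0,-0.2,-0.1,3,-0.02],[0,-0.2,-0.1,6,-0.02],[0,-0.2,-0.1,8,-0.02],[0,-0.2,-0.1,8.5,-0.02],[0.3,-0.2,-0.1,8.5,-0.02],[1,-0.2,-0.1,8.5,-0.02],[1,-0.2,-0.1,8.5,-0.02],[1,-0.2,-0.1,8.5,-0.02],[1,-0.2,-0.1,8.5,-0.02],[1,-0.2,-0.1,8.5,-0.02]]]' 35 | grep -E "pos|wrist|width|grasp"; python3 -m creep '[[[1,0,0,-1,0],[1,0,0,-4,0],[1,0,0,-8,0],[1,0,0,-9,0],[1,0,0,-9,0],[1,0,0,-9,0]]]'| grep -E "pos|width|grasp"; python3 go.py ".662 -.1487 .10 .136"
```

```text
eef_pos: [0.5106, -0.0593, -0.0158]
wrist_force: [-0.9, 0.3, 4.7]
gripper_width: 0.0145
grasp_force: 35.6
eef_pos: [0.5103, -0.0593, 0.0737]
gripper_width: 0.0144
grasp_force: 35.1
now [ 0.5103 -0.0593  0.1042] -2.921 t 34.75
[-12.85, -12.04, 0.42, 0.08] rows>=4.2 q6 -0.36
```

```bash
python3 -m creep '[[[1,-2,-2,0,0],[1,-5,-4.7,0,0.08],[1,-8,-7.5,0,0.08],[1,-11,-10.3,0,0.08],[1,-12.9,-12,0,0.08],[1,-12.9,-12,0,0.08],[1,-12.9,-12,0,0.08],[1,-12.9,-12,0,0.08]]]' | grep -E "width"; python3 go.py ".662 -.1487 .020 .136"
```

```text
gripper_width: 0.0143
now [ 0.6607 -0.1476  0.1018] -3.001 t 35.42
[-0.11, -0.13, 8.18, 0.0] rows>=2.0 q6 -0.36
```

```bash
python3 -m creep '[[[1,-0.1,-0.1,3,0],[1,-0.1,-0.1,6,0],[1,-0.1,-0.1,7.8,0],[1,-0.1,-0.1,8.2,0],[1,-0.1,-0.1,8.2,0],[1,-0.1,-0.1,8.2,0]]]' | grep -E "pos|wrist|width";  python3 -m creep '[[[0.8,0,0,0,0],[0.5,0,0,0,0],[0.5,0,0,0,0],[0.5,0,0,0,0],[0.5,0,0,-3,0],[0.5,0,0,-6,0],[0,0,0,-9,0],[0,0,0,-9,0],[0,0,0,-9,0]]]' | grep -E "pos|width"; python3 go.py ".5146 -.1525 .10 2.544"; python3 red.py
```

```text
eef_pos: [0.6629, -0.1485, -0.0078]
wrist_force: [0.6, -0.3, -0.2]
gripper_width: 0.0144
eef_pos: [0.6643, -0.1494, 0.0836]
gripper_width: 0.0431
now [ 0.6643 -0.1494  0.1141] -3.001 t 36.67
[14.86, 1.78, 1.41, 0.74] rows>=5.9 q6 0.31
red [([301.5, 215.7], 51)]
```

```bash
sed -i 's/"top"/__import__("sys").argv[1]/' red.py; python3 -m creep '[[[0,3,0.4,0,0.12],[0,6,0.8,0,0.24],[0,9,1.1,0,0.36],[0,12,1.5,1.4,0.48],[0,14.9,1.8,1.4,0.6],[0,14.9,1.8,1.4,0.74],[0,14.9,1.8,1.4,0.74],[0,14.9,1.8,1.4,0.74],[0,14.9,1.8,1.4,0.74]]]' | head -1; python3 go.py ".5146 -.1525 .013 2.544"; python3 red.py side; python3 -c "
import cv2;i=cv2.imread('pics/side0.png').astype(int);import numpy as np
n,_,s,c=cv2.connectedComponentsWithStats(((i[...,2]>110)&(i[...,1]<70)).astype(np.uint8));print([(c[k].round(1).tolist(),s[k,4]) for k in range(1,n)])"
```

```text
time: 37.47
now [ 0.5136 -0.152   0.0973] 2.546 t 37.47
[-0.11, 0.02, 8.43, 0.0] rows>=2.0 q6 0.31
red [([345.6, 245.5], 21), ([230.5, 305.9], 47), ([265.7, 305.1], 46), ([344.8, 304.7], 41)]
[([266.0, 34.0], np.int32(1)), ([231.1, 252.1], np.int32(16)), ([259.2, 275.7], np.int32(29)), ([215.4, 287.6], np.int32(33)), ([265.6, 304.5], np.int32(35))]
```

```bash
python3 - <<'E'
from h import *; import pickle
c=pickle.load(open("C.pkl","rb"))["side"]
print(back([(230.5,305.9),(215.4,287.6),(265.7,305.1),(344.8,304.7)],.010,c).round(4))
E
python3 snap.py side h2 200 270 110 90 7
```

```text
[[ 0.4265 -0.1256  0.01  ]
 [ 0.3977 -0.0793  0.01  ]
 [ 0.4908 -0.1308  0.01  ]
 [ 0.6365 -0.1457  0.01  ]]
```

View pics/h2.png

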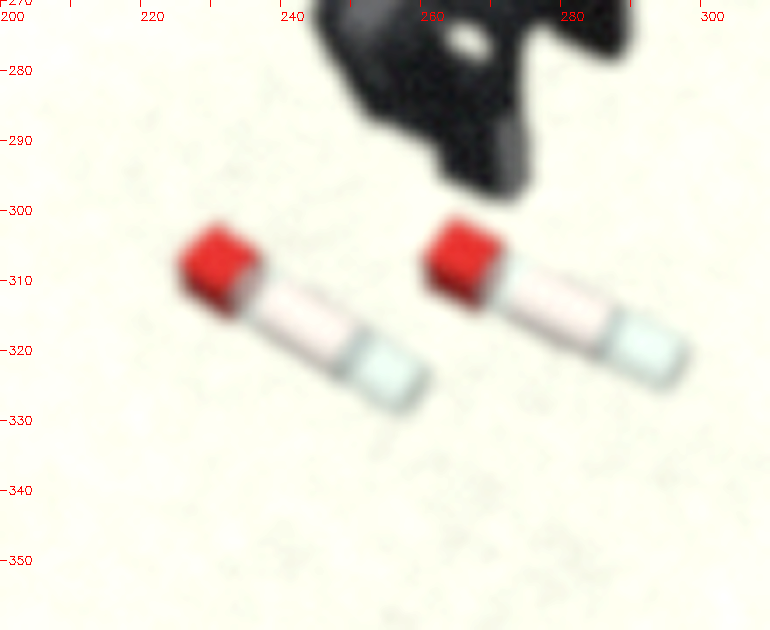

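B hasn't moved, but tube C was knocked: its cap is now at (231,307) and its tail at (259,322). I'll pick B with a narrower opening and work out C relative to B.

```bash
python3 - <<'E'
from h import *; import pickle
c=pickle.load(open("C.pkl","rb"))["side"]
for n,a,b in(("B",(266.1,306.4),(296.4,319.7)),("C",(231.4,307.1),(259.3,322.1))):
    p,q=back([a],.016,c)[0],back([b],.010,c)[0]; d=p-q; u=d[:2]/np.hypot(*d[:2]); print(n,"len",np.hypot(*d[:2]).round(4),"mid",(q[:2]+.0375*u).round(4),"yaw",np.arctan2(u[1],u[0]).round(3))
E
python3 -m creep '[[[0.3,-0.1,0,0,0],[0.3,-0.1,0,3,0],[0.3,-0.1,0,6,0],[0.3,-0.1,0,8,0],[0.3,-0.1,0,8.4,0],[1,-0.1,0,8.4,0],[1,-0.1,0,8.4,0],[1,-0.1,0,8.4,0],[1,-0.1,0,8.4,0],[1,-0.1,0,8.4,0]]]' 35 | grep -E "pos|wrist|width|grasp"; python3 -m creep '[[[1,0,0,-1,0],[1,0,0,-4,0],[1,0,0,-8,0],[1,0,0,-9,0],[1,0,0,-9,0],[1,0,0,-9,0]]]'| grep -E "pos|width|grasp"; python3 go.py ".6734 -.2319 .10 .136"
```

```text
B len 0.0611 mid [ 0.512  -0.1503] yaw 2.61
C len 0.0597 mid [ 0.4471 -0.1457] yaw 2.533
eef_pos: [0.5146, -0.1528, -0.0157]
wrist_force: [0.1, -0.1, 0.3]
gripper_width: 0.0144
grasp_force: 34.7
eef_pos: [0.5143, -0.1527, 0.0743]
gripper_width: 0.0144
grasp_force: 34.8
now [ 0.5143 -0.1527  0.1048] 2.542 t 38.9
[-17.61, 2.44, 0.48, -0.74] rows>=5.9 q6 -0.47
```

```bash
python3 -m creep '[[[1,-3,0.4,0,-0.12],[1,-6,0.8,0,-0.24],[1,-9,1.2,0,-0.36],[1,-12,1.7,0,-0.48],[1,-15,2.1,0,-0.6],[1,-17.6,2.4,0,-0.74],[1,-17.6,2.4,0,-0.74],[1,-17.6,2.4,0,-0.74],[1,-17.6,2.4,0,-0.74],[1,-17.6,2.4,0,-0.74]]]' | grep -E "width"; python3 go.py ".6734 -.2319 .020 .136"
```

```text
gripper_width: 0.0145
now [ 0.6717 -0.2314  0.1031] -3.003 t 39.73
[-0.16, -0.07, 8.31, 0.0] rows>=2.0 q6 -0.47
```

```bash
python3 -m creep '[[[1,-0.1,0,3,0],[1,-0.1,0,6,0],[1,-0.1,0,8,0],[1,-0.1,0,8.3,0],[1,-0.1,0,8.3,0],[1,-0.1,0,8.3,0]]]' | grep -E "pos|wrist|width";  python3 -m creep '[[[0.8,0,0,0,0],[0.5,0,0,0,0],[0.5,0,0,0,0],[0.5,0,0,0,0],[0.5,0,0,-3,0],[0.5,0,0,-6,0],[0,0,0,-9,0],[0,0,0,-9,0],[0,0,0,-9,0]]]' | grep -E "pos|width"; python3 go.py ".4497 -.148 .10 2.467"; python3 red.py top; python3 red.py side
```

```text
eef_pos: [0.6739, -0.2319, -0.0082]
wrist_force: [0.1, -0.7, 0.6]
gripper_width: 0.0146
eef_pos: [0.6748, -0.2324, 0.0828]
gripper_width: 0.043
now [ 0.6748 -0.2324  0.1133] -3.001 t 40.98
[21.11, 11.5, 1.33, 0.81] rows>=6.5 q6 0.36
red [([301.6, 215.8], 56), ([374.2, 228.3], 58)]
red [([345.6, 245.5], 21), ([230.8, 306.0], 48), ([344.8, 304.8], 43), ([359.1, 343.3], 55)]
```

```bash
python3 -m creep '[[[0,3,1.6,0,0.12],[0,6.5,3.5,0,0.24],[0,10,5.4,0,0.36],[0,13.5,7.3,0.5,0.48],[0,17,9.2,1.3,0.6],[0,20,10.8,1.3,0.72],[0,21.1,11.5,1.3,0.81],[0,21.1,11.5,1.3,0.81],[0,21.1,11.5,1.3,0.81],[0,21.1,11.5,1.3,0.81]]]' | head -1; python3 go.py ".4497 -.148 .013 2.467"; python3 red.py side
```

```text
time: 41.92
now [ 0.4496 -0.148   0.0975] 2.474 t 41.92
[-0.01, 0.0, 8.45, 0.01] rows>=2.0 q6 0.36
red [([345.6, 245.5], 21), ([230.7, 306.0], 49), ([344.9, 304.8], 43), ([359.1, 343.3], 55)]
```

```bash
python3 -m creep '[[[0,0,0,3,0],[0,0,0,6,0],[0,0,0,8,0],[0,0,0,8.4,0],[0.4,0,0,8.4,0],[1,0,0,8.4,0],[1,0,0,8.4,0],[1,0,0,8.4,0],[1,0,0,8.4,0],[1,0,0,8.4,0]]]' 35 | grep -E "pos|wrist|width|grasp"; python3 -m creep '[[[1,0,0,-1,0],[1,0,0,-4,0],[1,0,0,-8,0],[1,0,0,-9,0],[1,0,0,-9,0],[1,0,0,-9,0]]]'| grep -E "pos|width|grasp"; python3 go.py ".6677 -.1903 .10 .136"
```

```text
eef_pos: [0.4492, -0.1477, -0.016]
wrist_force: [0.6, -0.4, 2.3]
gripper_width: 0.0141
grasp_force: 35.2
eef_pos: [0.449, -0.1476, 0.0738]
gripper_width: 0.0142
grasp_force: 35.0
now [ 0.449  -0.1476  0.1043] 2.472 t 43.3
[-19.79, 10.23, 0.43, -0.81] rows>=6.4 q6 -0.41
```

```bash
python3 -m creep '[[[1,-3,1.5,0,-0.12],[1,-6,3.1,0,-0.24],[1,-9,4.6,0,-0.36],[1,-12.5,6.4,0,-0.48],[1,-16,8.2,0,-0.6],[1,-19,9.8,0,-0.72],[1,-19.8,10.2,0,-0.81],[1,-19.8,10.2,0,-0.81],[1,-19.8,10.2,0,-0.81],[1,-19.8,10.2,0,-0.81]]]' | grep -E "width"; python3 go.py ".6677 -.1903 .020 .136"; python3 red.py side
```

```text
gripper_width: 0.0144
now [ 0.6659 -0.19    0.1026] -3.004 t 44.13
[-0.18, -0.05, 8.26, 0.0] rows>=2.0 q6 -0.41
red [([345.6, 245.5], 21), ([353.5, 294.1], 48), ([344.6, 304.7], 39), ([359.2, 343.3], 49)]
```

```bash
python3 -m creep '[[[1,-0.1,0,3,0],[1,-0.1,0,6,0],[1,-0.1,0,8,0],[1,-0.1,0,8.3,0],[1,-0.1,0,8.3,0],[1,-0.1,0,8.3,0]]]' | grep -E "pos|wrist|width";  python3 -m creep '[[[0.8,0,0,0,0],[0.5,0,0,0,0],[0.5,0,0,0,0],[0.5,0,0,0,0],[0.5,0,0,-3,0],[0.5,0,0,-6,0],[0,0,0,-10,0],[0,0,0,-13,0],[0,4,0,-13,0],[0,8,0,-13,0]]]' | grep -E "pos|width"; python3 go.py ".3 -.4 .2 .136"
```

```text
eef_pos: [0.6684, -0.1906, -0.0082]
wrist_force: [0.1, -0.1, 0.2]
gripper_width: 0.0143
eef_pos: [0.5911, -0.2023, 0.1227]
gripper_width: 0.0426
now [ 0.5911 -0.2023  0.1532] -3.0 t 45.52
[31.61, -15.46, -4.68, 0.01] rows>=8.5 q6 -1.06
```

```bash
python3 -m creep '[[[0,4,-2,-1,0],[0,8,-4,-2,0],[0,12,-6,-3,0],[0,16,-8,-4,0],[0,20,-10,-4.7,0],[0,24,-12,-4.7,0],[0,28,-14,-4.7,0],[0,31,-15.4,-4.7,0],[0,31.6,-15.4,-4.7,0],[0,31.6,-15.4,-4.7,0]]]' | grep -E "pos|width"; python3 - <<'E'
from h import *; from bench import cams
def cr(n,x,y,w,h,k): return cv2.convertScaleAbs(cv2.resize(cams.capture(n)["image"][y:y+h,x:x+w,::-1],None,fx=k,fy=k,interpolation=cv2.INTER_CUBIC),alpha=1.6,beta=10)
a=cr("top",80,165,400,200,2); b=cr("side",200,110,220,200,2);d=cr("top",165,165,80,80,4)
A=np.zeros((400+200,800,3),np.uint8)
A=np.vstack([cv2.resize(a,(600,300)),np.hstack([cv2.resize(b,(330,300)),cv2.resize(d,(270,300))])]); cv2.imwrite("pics/z.png",A)
E
```

```text
eef_pos: [0.2943, -0.4002, 0.1677]
gripper_width: 0.0423
```

View pics/z.png

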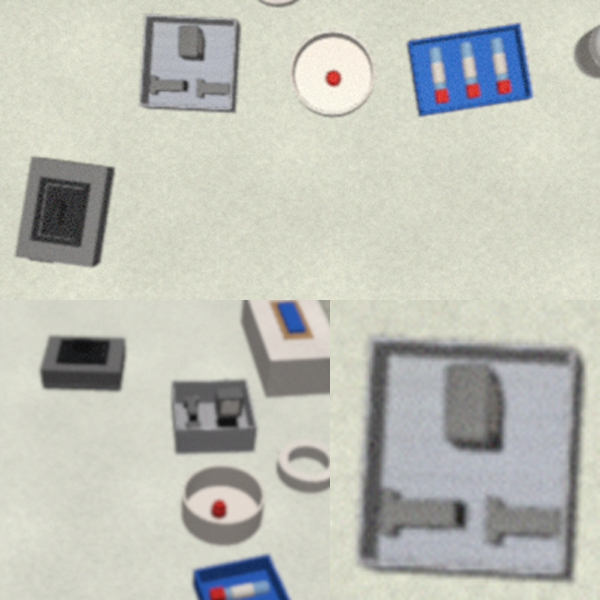

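The final views show everything in place. The battery and both clamps are in the steel bin, the stopper is in the pot, and the three tubes lie in the tray. The cover is flat in its recess, and the counter is clear.

```bash
python3 -c "
from bench import job;print(job.finish_job())"
```

```text
the job is handed in; nothing more can be done
None
```

I handed the job in: the final camera views show the battery and both clamps in the steel bin, the cover flat in its recess with the grip up, the three tubes in the tray, the one stopper in the pot, and the bottle and tape roll left alone; the hand-in gave no verdict.

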